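# Slide a phone display out over the end of the hot plate

## Task

The thin phone display lying on the screen-separating hot plate cannot be picked up off the flat, so with the fingertips only, first push it square against the raised fence along the far side of the plate. Then push it along the fence towards the open end (away from the control box) until about a third of its length sticks out past the end of the plate, and leave it lying flat against the fence. Never lift or carry the display, let it tip off or bear down hard on its glass, and leave the jar standing on the plate and everything else on the bench where it is.

Things in the scene. Friction and masses are not known exactly. Their poses are not given: they have to be found in the camera images.
- display: the phone display: flat black glass on a metal frame, 72 mm wide (its x) by 150 mm long (its y), 5 mm thick, 60 to 110 g, lying loose, glass up, wholly on the platen, 18 to 32 mm off the fence, up to 0.18 rad askew. Origin at the centre of its underside: long sides at x = +36 mm (fence side) and -36 mm, ends at y = +75 mm (leading, towards the open end) and -75 mm (trailing). It slides at about 0.5 N
- separator: the hot plate (cold), a fixed white machine, turned up to 0.35 rad, with a flat aluminium platen 170 mm (its x, away from the robot) by 260 mm (its y, to the robot's left), platen top 62 mm above the table. Origin at table height under the middle of the platen. Open end at y = +130 mm; beyond y = -130 mm stands the control box, 62 mm long, 84 mm high, its knob 98 mm high
- open_edge (a point): middle of the top edge of the platen's open end, 62 mm above the table; x along the end edge towards the fence side, y pointing off the platen
- fence_face (a point): foot of the fence's inner face, half way along it, at platen height, at x = +75 mm of the hot plate. The fence is a steel bar 8 mm wide and 9 mm high along the far side of the platen for its full length; the point's y axis runs along it towards the open end
- flux_jar: small amber glass jar with a dark lid, 26 mm across, 30 mm high, standing on the front open-end corner of the platen; origin at the centre of its underside; leave alone
- pump_bottle: white dispenser bottle, 76 mm across, 163 mm high, on the table to the left; origin at the centre of its underside; leave alone
- parts_tray: grey open tray 100 x 160 x 22 mm with three compartments of small parts, on the table to the left; origin at the centre of its underside; leave alone
- chassis: stripped phone chassis 74 x 152 x 7 mm with board and battery, lying on the 4 mm thick teal mat at the right (not the display); origin at the centre of its underside; leave alone
- suction_cup: black suction cup 60 mm across with a steel ring, 47 mm high, on the table at the back right; origin at the centre of its underside; leave alone

How it is judged:
On the way:
1. the display lies square against the fence (gap under 5 mm, under 0.06 rad askew) before its end passes the open end by more than 7 mm (x of display in the frame of separator above 0.034 m and angle between the y axis of display and the y axis of separator, either way round below 0.06 rad and y of display in the frame of separator below 0.062 m), for 0.2 s.
At the end, for the whole second after the job is handed in: the display is at rest, flat on the platen, its long side along the fence (gap under 5 mm, under 0.06 rad askew), with 32 to 68 mm of its 150 mm length out past the open end (y of display in the frame of separator between 0.087 and 0.123 m and x of display in the frame of separator above 0.034 m and angle between the y axis of display and the y axis of separator, either way round below 0.06 rad and z of display in the frame of separator between 0.058 and 0.066 m and angle between display's own z axis and vertical below 0.05 rad and linear speed of display below 0.01 m/s); the robot touches nothing.
It fails at once if the display is lifted more than 10 mm off the platen, or tipped by more than 0.15 rad (z of display in the frame of separator above 0.072 m or angle between display's own z axis and vertical above 0.15 rad).
It fails at once if the display drops off the platen (z of display in the frame of separator below 0.05 m).
It fails at once if the display is pushed out over the end away from the fence (more than 15 mm off it, or more than 0.15 rad askew, with over 10 mm out) (y of display in the frame of separator above 0.065 m and (x of display in the frame of separator below 0.024 m or angle between the y axis of display and the y axis of separator, either way round above 0.15 rad)).
It fails at once if the display is pressed with more than 40 N by the fingers, or touched by anything of the robot but its fingers (more than 2 N) (contact force between the arm and display above 2 N or contact force between the fingers and display above 40 N).
It fails at once if a bystander is disturbed: the jar moved more than 20 mm, or the bottle, tray, chassis or suction cup more than 30 mm (distance of flux_jar from where it was at the start of the episode above 0.02 m or distance of any of pump_bottle, parts_tray, chassis, suction_cup from where it was at the start of the episode above 0.03 m).
It also fails if it takes over 48 s, if anything falls off the work surface, if the arm or the gripper's body presses on something with over 40 N, if the wrist force passes 120 N, or if a joint passes its speed limit or range.

## Robot

A 7-joint arm with a two-finger parallel gripper is mounted at the origin on the work surface. World frame = base frame: x ahead of the robot, y to its left, z up, the work surface at z = 0. Lengths are in m, angles in rad, forces in N, time in s.
With the tool pointing down it reaches from about 0.425 to 0.95 m from the base axis. Payload 4.7 kg.
Tool frame: the origin (TCP) lies on the centre line of the jaws, within the pads' length; the fingertips stand robot.nose_length ahead of it and the grasp point (between the pads) lies 8 mm behind it (robot.nose_length is the distance from the TCP to the fingertips, in m); z points along the fingers, x is the direction in which the jaws open and shut, and the axes are right-handed (so a half turn about z gives the same grasp; the last joint's range is limited). The gripper opens to 85 mm and grips with 20 to 120 N. Pads are 22 mm wide; open, the fingers measure 114 mm over their backs; the gripper's body (76 mm by 85 mm) begins 54 mm behind the grasp point. The pads swing forward as they close: fully open they stand 13 mm farther back than shut.
Start: joints at [1.177, 0.469, -0.049, 1.532, 0.024, 1.141, -0.082], TCP at [0.241, -0.631, 0.242] pointing down, gripper open.
Joint ranges: [-2.59, 2.59], [-0.33, 1.99], [-1.39, 1.29], [0.1, 2.45], [-1.04, 4.18], [0.21, 1.99], [-2.66, 2.66]. Speed limits (rad/s): [2.57, 2.57, 3.14, 3.14, 3.14, 3.14, 3.14].

## Interface

Orientations are given as [roll, pitch, yaw] about the fixed x, y, z axes, in that order (R = Rz(yaw) Ry(pitch) Rx(roll)).
In Python, from plant import robot gives the robot as it stands. Calls block until the motion is done:
- robot.goto(position, orientation): joint-space move of the TCP to a pose.
- robot.move_straight(position, vel=0.15, attitude=None, contact_N=None): straight line of the TCP; attitude=None keeps the orientation; vel is the mean speed in m/s. With contact_N (N) it stops when the force on the tool has changed by that much, and returns True; else False.
- robot.move_joints(angles): joint-space move.
- robot.grip(opening, strength=None): opening from 0.0 (shut) to 1.0 (fully open); strength is the grip in N (None keeps the last); returns when the fingers have stopped.
- robot.sleep(seconds).
- robot.inverse_kinematics(position, orientation): joint angles nearest the present ones, or None.
- robot.sense(): the state.
- robot.grab_frame(name): name is "scene" or "side" or "wrist"; returns a dict with "image" (420x560x3 uint8, red, green, blue), "range_z" (420x560 float32, m along the optical axis (not along the pixel's ray), 0 where there is no reading), "fx", "fy", "cx", "cy" (pixels), "R" (3x3) and "t" (3): a world point X has camera coordinates R X + t. Camera axes: x right, y down, z forward; pixel columns grow to the right and rows downward; lengths in m; the calibration is good to about 2 mm. The wrist camera is an equidistant fisheye: a pixel r from the principal point sees the ray r / f radians off the axis. A picture is of the moment at which its call begins.
A pose or a line that the arm cannot do raises robot.IKError and nothing moves.
- robot.close_job(): hands the job in, once; it reports no verdict.
The state is a dict: "t": time; "joint_pos": joint angles; "joint_velocities": joint speeds; "effort": joint torques, N m; "tcp_pos": TCP position; "tcp_rot": TCP orientation; "wrist_force": force on the tool from outside, world axes, zero at the start; "torque": the same for the moment, N m; "opening": opening from 0.0 (shut) to 1.0 (fully open).
Only numpy, scipy, OpenCV 4.12 (cv2) and the standard library are available. Lean on these libraries where they do the work, as an engineer would, in place of code of your own. Each camera call takes 0.05 s, during which the arm holds its last target.

## Working session

There is one attempt and no reset: what is moved stays moved. The work goes in short steps, each a Python script; the robot and the scene stay as the last script left them, time stands still between calls to the robot, and variables do not carry over. Pictures are saved under pics/ and viewed, and the job is handed in when it is done.

```bash
ls; mkdir -p pics
python3 - <<'E'
from plant import robot
import cv2,numpy as np
s=robot.sense();print(s['t'],s['tcp_pos'],s['tcp_rot'],s['opening'],robot.nose_length)
for n in ['scene','side','wrist']:
    f=robot.grab_frame(n);cv2.imwrite(f'pics/{n}0.png',f['image'][:,:,::-1]);np.savez(f'{n}0.npz',**f)
    print(n,f['fx'],f['cx'],f['cy'],(-f['R'].T@f['t']).round(3),f['R'].round(2).tolist())
E
```

```text
pics
0.0 [ 0.24063875 -0.63005298  0.24126424] [ 3.14155924e+00  1.93493697e-03 -1.20595699e+00] 0.9978506145642332 0.011
scene 472.86819205888463 279.87925903632157 214.19881197885726 [ 1.246 -0.056  1.09 ] [[0.03, 1.0, -0.0], [0.84, -0.03, -0.54], [-0.54, 0.02, -0.84]]
side 473.5643729690301 271.0649389663386 205.60124235920367 [0.379 0.812 0.812] [[-0.97, -0.23, -0.0], [-0.15, 0.63, -0.76], [0.18, -0.74, -0.65]]
wrist 325.19226210127806 282.4008222740611 207.72402488480927 [ 0.304 -0.606  0.373] [[0.36, -0.93, -0.0], [-0.9, -0.35, 0.26], [-0.25, -0.09, -0.96]]
```

View pics/scene0.png

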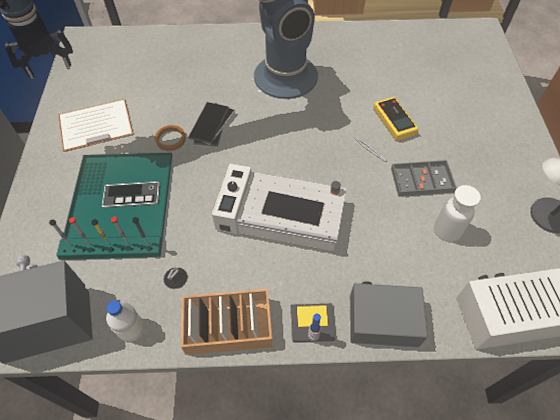

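View pics/side0.png

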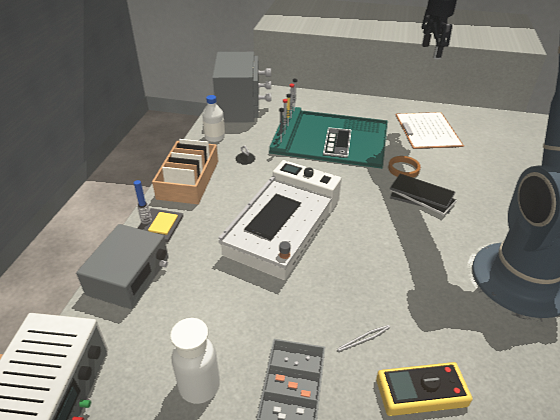

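The scene view shows the plate at about (290,210), with the black display at (293,208), the jar at (337,187) and the control box at (232,200). Next I'll measure these.

```bash
cat > vis.py <<'E'
import numpy as np,cv2
def ray(f,uv,z):
    uv=np.atleast_2d(uv).astype(float)
    d=np.c_[(uv[:,0]-f['cx'])/f['fx'],(uv[:,1]-f['cy'])/f['fy'],np.ones(len(uv))]@f['R']
    c=-f['R'].T@f['t']
    return c+d*((z-c[2])/d[:,2])[:,None]
def cloud(f):
    h,w=f['range_z'].shape;v,u=np.mgrid[:h,:w];Z=f['range_z'].astype(float)
    P=np.stack([(u-f['cx'])/f['fx']*Z,(v-f['cy'])/f['fy']*Z,Z],-1)
    return (P-f['t'])@f['R']
def display(f,center,win=70):
    im=f['image'].astype(int);m=(im.max(2)<60).astype(np.uint8)
    n,l,st,ce=cv2.connectedComponentsWithStats(m)
    k=[i for i in range(1,n) if st[i,4]>300];k=min(k,key=lambda i:np.hypot(*(ce[i]-center)))
    c=max(cv2.findContours((l==k).astype(np.uint8),cv2.RETR_EXTERNAL,cv2.CHAIN_APPROX_NONE)[0],key=len)[:,0]
    P=ray(f,c,0.067)[:,:2]
    (cx,cy),(a,b),ang=cv2.minAreaRect((P*1000).astype(np.float32))
    bx=cv2.boxPoints(((cx,cy),(a,b),ang))/1000
    e=[bx[1]-bx[0],bx[2]-bx[1]];L=max(e,key=np.linalg.norm);L=L*np.sign(L[1])
    return np.array([cx,cy])/1000,np.arctan2(-L[0],L[1]),(a,b),st[k]
E
python3 - <<'E'
import numpy as np,cv2
from vis import *
for n,c in [('scene',(293,208)),('side',(270,217))]:
    f=dict(np.load(f'{n}0.npz'));print(n,display(f,c))
    P=cloud(f);z=P[...,2]
    reg=(abs(P[...,0]-.66)<.2)&(abs(P[...,1])<.25)
    print(np.histogram(z[reg],bins=np.arange(0.04,.12,.003)))
    im=f['image'].astype(int)
    m=reg&(z>.045)&(z<.08)
    pts=P[m][:,:2]
    r=cv2.minAreaRect((pts*1000).astype(np.float32));print('all',r,cv2.boxPoints(r).tolist())
    big=cv2.resize(f['image'][c[1]-60:c[1]+65,c[0]-85:c[0]+85,::-1],None,fx=4.5,fy=4.5,interpolation=cv2.INTER_CUBIC);cv2.imwrite(f'pics/{n}_z.png',big)
E
```

```text
scene (array([ 0.25858176, -0.23706502]), np.float32(1.2476244), (65.14552307128906, 141.54678344726562), array([190, 103,  38,  38, 364], dtype=int32))
(array([ 152,  136,   89,   90,  151,  148,  620, 1983, 1678, 1014,  550,
        396,  840,  601,  449,  515,  150,   53,   32,   42,   21,    1,
          0,    0,    0,    0]), array([0.04 , 0.043, 0.046, 0.049, 0.052, 0.055, 0.058, 0.061, 0.064,
       0.067, 0.07 , 0.073, 0.076, 0.079, 0.082, 0.085, 0.088, 0.091,
       0.094, 0.097, 0.1  , 0.103, 0.106, 0.109, 0.112, 0.115, 0.118]))
all ((659.969970703125, -0.001556396484375), (399.93115234375, 499.6882629394531), 0.01130825374275446) [[459.955078125, 249.80311584472656], [460.0537109375, -249.88514709472656], [859.98486328125, -249.8062286376953], [859.88623046875, 249.8820343017578]]
side (array([ 0.57196704, -0.00209692]), np.float32(-0.28696954), (147.54649353027344, 69.97147369384766), array([245, 194,  55,  46, 311], dtype=int32))
(array([ 206,  163,  114,  154,  203,  246, 1403, 2469, 1074,  869,  367,
        744,  810,  251,  476,  189,   67,   53,   24,   34,    1,    0,
          0,    0,    0,    0]), array([0.04 , 0.043, 0.046, 0.049, 0.052, 0.055, 0.058, 0.061, 0.064,
       0.067, 0.07 , 0.073, 0.076, 0.079, 0.082, 0.085, 0.088, 0.091,
       0.094, 0.097, 0.1  , 0.103, 0.106, 0.109, 0.112, 0.115, 0.118]))
all ((659.987548828125, -0.018768310546875), (399.98016357421875, 499.9327697753906), 0.003517871955409646) [[459.9821472167969, 249.93533325195312], [460.0127868652344, -249.9974365234375], [859.992919921875, -249.97286987304688], [859.9622802734375, 249.95989990234375]]
```

```bash
sleep 1; ls pics
```

```text
scene0.png
scene_z.png
side0.png
side_z.png
wrist0.png
```

View pics/scene_z.png

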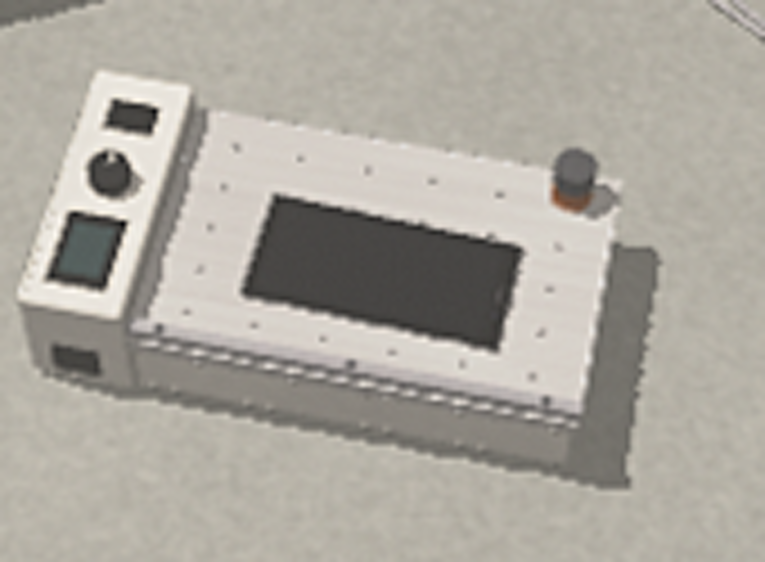

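View pics/side_z.png

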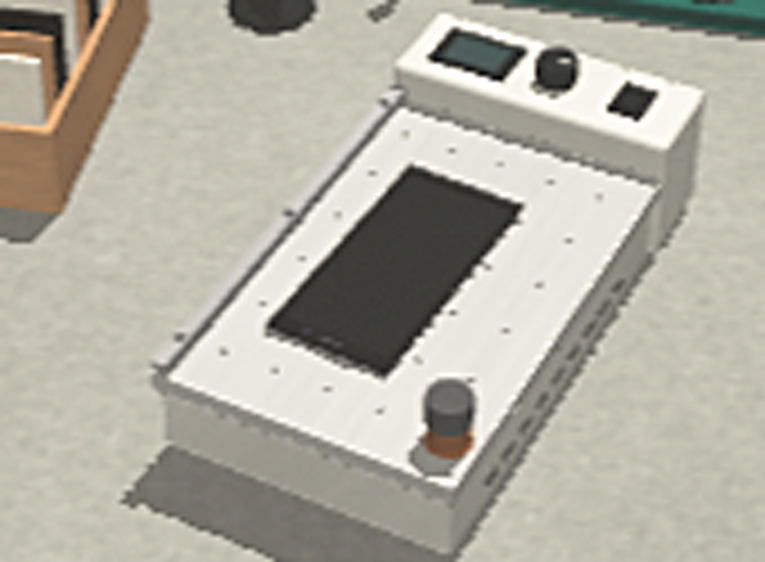

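```bash
sed -i 's/im.max(2)<60/im.max(2)<100/' vis.py
cat >> vis.py <<'E'
def p(f,off,U,V,z): return ray(f,[(U+.5)/4.5-.5+off[0],(V+.5)/4.5-.5+off[1]],z)[0]
E
python3 - <<'E'
import numpy as np,cv2
from vis import *
S=dict(np.load('scene0.npz'));D=dict(np.load('side0.npz'))
print(display(S,(293,208)));print(display(D,(270,217)))
so=(208,148);do=(185,157)
q=lambda n,a:print(n,a.round(4))
q('scene front open',p(S,so,620,182,.062))
q('scene front box',p(S,so,207,108,.062))
q('scene fence outer top open',p(S,so,580,412,.071))
q('scene fence outer top box',p(S,so,140,338,.071))
q('side front open',p(D,do,450,487,.062))
q('side front box',p(D,do,658,183,.062))
q('side fence foot open',p(D,do,166,379,.062))
q('side fence foot box',p(D,do,402,104,.062))
# front base corners/box knob
q('jar lid scene',p(S,so,576,160,.03+.062));q('jar lid side',p(D,do,449,393,.092))
q('knob scene',p(S,so,110,165,.098));q('knob side',p(D,do,556,60,.098))
# box top corners
for n,f,o,L in [('s',S,so,[(98,70),(190,90),(125,310),(20,298)]),('d',D,do,[(398,65),(445,14),(703,95),(668,150)])]:
  for a in L:q(n,p(f,o,*a,.084))
E
```

```text
(array([ 0.57262061, -0.00337115]), np.float32(-0.28753886), (147.97259521484375, 71.34526062011719), array([ 262,  191,   62,   35, 1315], dtype=int32))
(array([ 0.57120941, -0.00222432]), np.float32(-0.29047439), (150.66111755371094, 72.36042022705078), array([ 244,  194,   57,   47, 1282], dtype=int32))
scene front open [0.5112 0.1401 0.062 ]
scene front box [ 0.4476 -0.1052  0.062 ]
scene fence outer top open [0.6721 0.0998 0.071 ]
scene fence outer top box [ 0.6163 -0.1427  0.071 ]
side front open [0.5131 0.1405 0.062 ]
side front box [ 0.4494 -0.1072  0.062 ]
side fence foot open [0.6662 0.1028 0.062 ]
side fence foot box [ 0.6037 -0.1442  0.062 ]
jar lid scene [0.5161 0.1105 0.092 ]
jar lid side [0.521  0.1088 0.092 ]
knob scene [ 0.5151 -0.1595  0.098 ]
knob side [ 0.5176 -0.1584  0.098 ]
s [ 0.4336 -0.1698  0.084 ]
s [ 0.4507 -0.1143  0.084 ]
s [ 0.6056 -0.1502  0.084 ]
s [ 0.5957 -0.2093  0.084 ]
d [ 0.6079 -0.1515  0.084 ]
d [ 0.5925 -0.2076  0.084 ]
d [ 0.4337 -0.1638  0.084 ]
d [ 0.446  -0.1097  0.084 ]
```

```bash
cat >> vis.py <<'E'
YAW=-0.245;O=np.array([.5625,-.0058])
EX=np.array([np.cos(YAW),np.sin(YAW)]);EY=np.array([-EX[1],EX[0]])
def W(x,y,z): return [*(O+x*EX+y*EY),z]
def Lc(P): d=np.asarray(P)[:2]-O; return np.array([d@EX,d@EY])
def rep(f,c):
    P,a,s,_=display(f,c); print('display local',Lc(P).round(4),'askew',round(float(a)-YAW,3),'size',np.round(s,1))
E
python3 - <<'E'
from plant import robot
from vis import *
import math
for yaw in (YAW-math.pi/2,YAW+math.pi/2,YAW,YAW+math.pi):
    q=robot.inverse_kinematics(W(-.055,.005,.2),[math.pi,0,yaw]);print(yaw,None if q is None else np.round(q,2))
robot.goto(W(-.055,.005,.2),[math.pi,0,YAW-math.pi/2])
robot.move_straight(W(-.055,.005,.10),vel=.15)
r=robot.move_straight(W(-.055,.005,.06),vel=.02,contact_N=3)
s=robot.sense();print(r,s['t'],s['tcp_pos'],s['wrist_force'])
for n in ['scene','side']:
    f=robot.grab_frame(n);cv2.imwrite(f'pics/{n}1.png',f['image'][:,:,::-1])
E
```

```text
-1.8157963267948967 [ 0.32  0.29 -0.51  1.94  0.17  0.95 -2.09]
1.3257963267948965 [ 0.61  0.38 -0.89  1.93  0.35  1.    0.89]
-0.245 [ 0.45  0.32 -0.68  1.94  0.24  0.97 -0.58]
2.896592653589793 [ 0.79  0.5  -1.17  1.92  0.52  1.07  2.3 ]
False 5.5917 [0.51043085 0.01238268 0.06010235] [-0.22099545  0.4883904  -0.00123645]
```

View pics/side1.png

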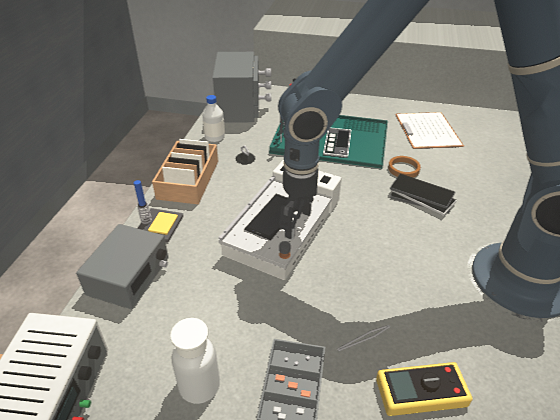

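Run:
```python
from plant import robot
from vis import *
r=robot.move_straight(W(-.055,.005,.045),vel=.015,contact_N=3)
s=robot.sense();print(r,s['t'],s['tcp_pos'],s['wrist_force'])
f=robot.grab_frame('side');cv2.imwrite('pics/side2.png',cv2.resize(f['image'][140:290,170:370,::-1],None,fx=4,fy=4))
```

```text
True 5.925 [0.51045604 0.01240353 0.05990325] [-0.40399501  0.3263563   4.88935422]
```

View pics/side2.png

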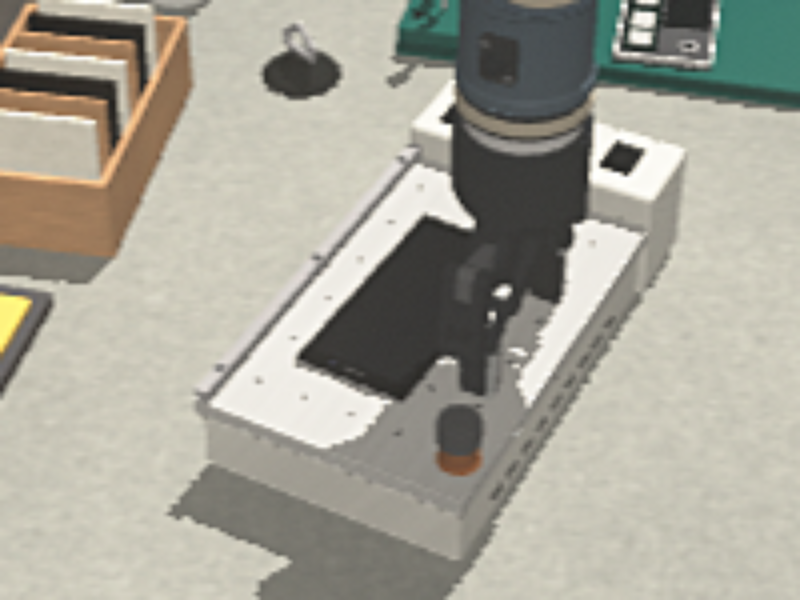

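The fingers sit on the bare platen between the display (crop 375,300) and the front edge, with the jar clear at (460,440). They touched with the TCP at 0.0599, so the open tips are about 2 mm behind the TCP. I'll raise them 2 mm and push to the fence.

Run:
```python
from plant import robot
from vis import *
robot.move_straight(W(-.055,.005,.0618),vel=.02)
print(robot.sense()['wrist_force'])
r=robot.move_straight(W(.008,.005,.0618),vel=.025,contact_N=5)
s=robot.sense();print(r,s['t'],Lc(s['tcp_pos']),s['tcp_pos'],s['wrist_force'])
robot.move_straight(W(Lc(s['tcp_pos'])[0]-.02,.005,.0618),vel=.06)
robot.move_straight(W(-.035,.005,.15),vel=.15)
s=robot.sense();print(s['t'])
for n,c in [('scene',(293,212)),('side',(262,213))]:
    f=robot.grab_frame(n);cv2.imwrite(f'pics/{n}3.png',cv2.resize(f['image'][140:290,170:370,::-1],None,fx=4,fy=4));np.savez(f'{n}3.npz',**f);rep(f,c)
```

```text
[0.06243122 0.18917213 0.33952661]
True 7.9833 [-0.00817002  0.00505322] [0.55579965 0.001084   0.06108407] [-0.81553792  0.65870626 -0.48216266]
9.2
display local [0.0358 0.0061] askew -0.005 size [148.6  67.2]
display local [ 0.0803 -0.1671] askew -0.405 size [451.3 338.9]
```

View pics/side3.png

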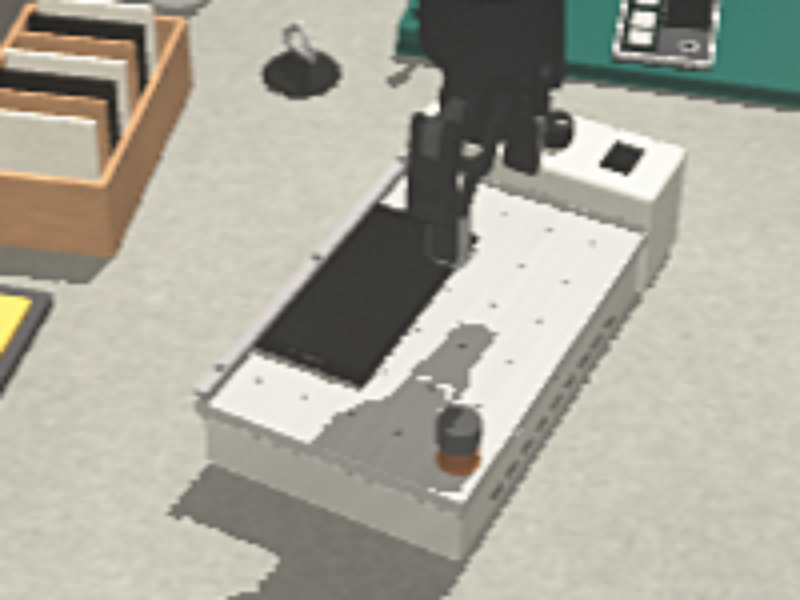

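View pics/scene3.png

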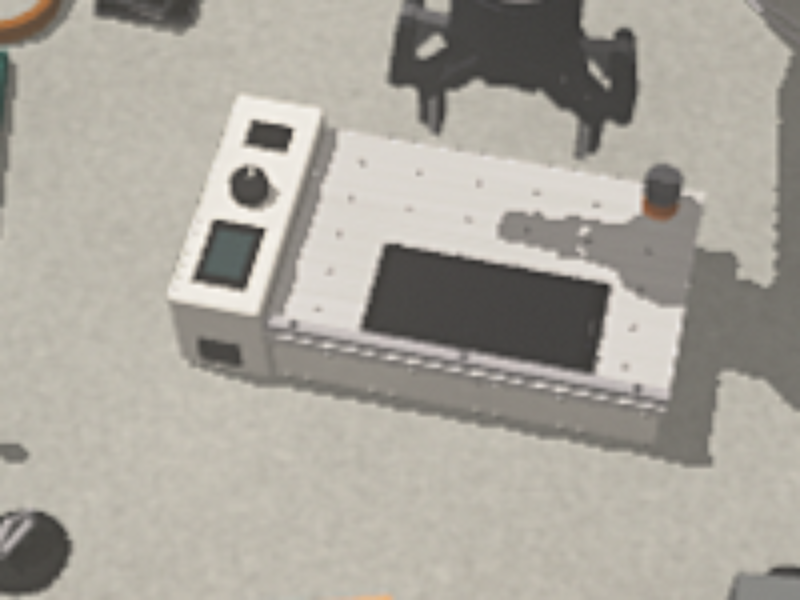

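The display lies along the fence: the fence face bounds it in both views, and the scene view gives 0.005 rad askew. Next I'll put the fingers, partly open and spread across the plate, behind the trailing end.

Run:
```python
from plant import robot
from vis import *
import math
robot.grip(0.3)
s=robot.sense();print(s['t'],s['opening'])
robot.goto(W(.037,-.096,.17),[math.pi,0,YAW])
robot.move_straight(W(.037,-.096,.085),vel=.12)
f=robot.grab_frame('side');cv2.imwrite('pics/side4.png',cv2.resize(f['image'][140:290,170:370,::-1],None,fx=4,fy=4))
r=robot.move_straight(W(.037,-.096,.055),vel=.02,contact_N=3)
s=robot.sense();print(r,s['t'],Lc(s['tcp_pos']),s['tcp_pos'],s['wrist_force'],s['opening'])
f=robot.grab_frame('scene');cv2.imwrite('pics/scene4.png',cv2.resize(f['image'][140:290,170:370,::-1],None,fx=4,fy=4))
```

```text
9.9 0.29838505953637723
True 13.0083 [ 0.03703399 -0.09599065] [ 0.57514491 -0.10790694  0.07298059] [-0.31967297 -0.12157308  4.16946143] 0.29906551290528305
```

View pics/scene4.png

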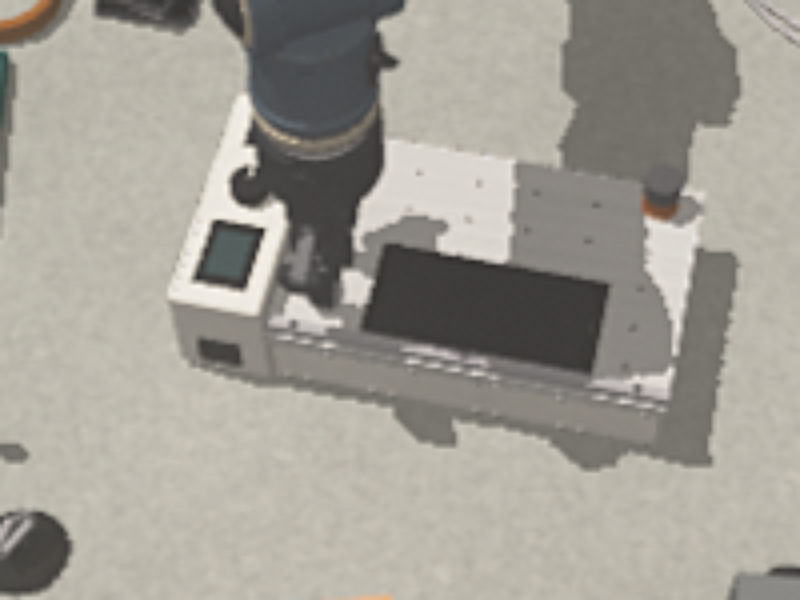

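View pics/side4.png

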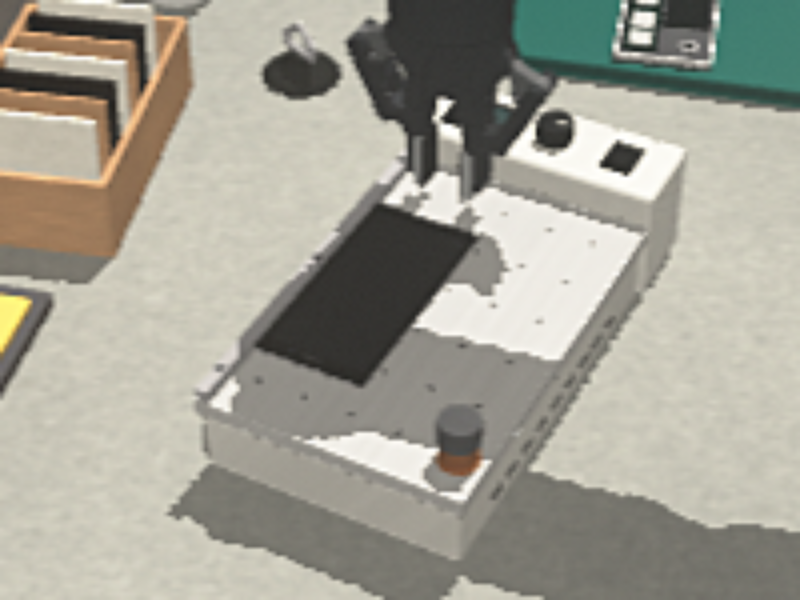

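The two fingertips stand on the platen behind the trailing end (side crop 420,180 and 465,195), clear of the fence and control box. The touch at 0.073 minus the 0.011 nose gives 0.062, the platen height. I'll push half way and look.

Run:
```python
from plant import robot
from vis import *
robot.move_straight(W(.037,-.096,.0748),vel=.02)
print(robot.sense()['wrist_force'])
r=robot.move_straight(W(.0385,-.034,.0748),vel=.03,contact_N=6)
s=robot.sense();print(r,s['t'],Lc(s['tcp_pos']),s['tcp_pos'],s['wrist_force'])
for n,c in [('scene',(293,212)),('side',(255,225))]:
    f=robot.grab_frame(n);cv2.imwrite(f'pics/{n}5.png',cv2.resize(f['image'][140:290,170:370,::-1],None,fx=4,fy=4));rep(f,c)
```

```text
[-0.05695642  0.02472224  0.61898555]
False 15.5417 [ 0.03858385 -0.03410466] [ 0.59165933 -0.04824496  0.07480098] [-1.47523327 -0.28489827 -0.29016852]
display local [0.0056 0.0043] askew -0.615 size [270.1 142.2]
display local [ 0.0346 -0.2146] askew -0.183 size [687.5 351.8]
```

View pics/side5.png

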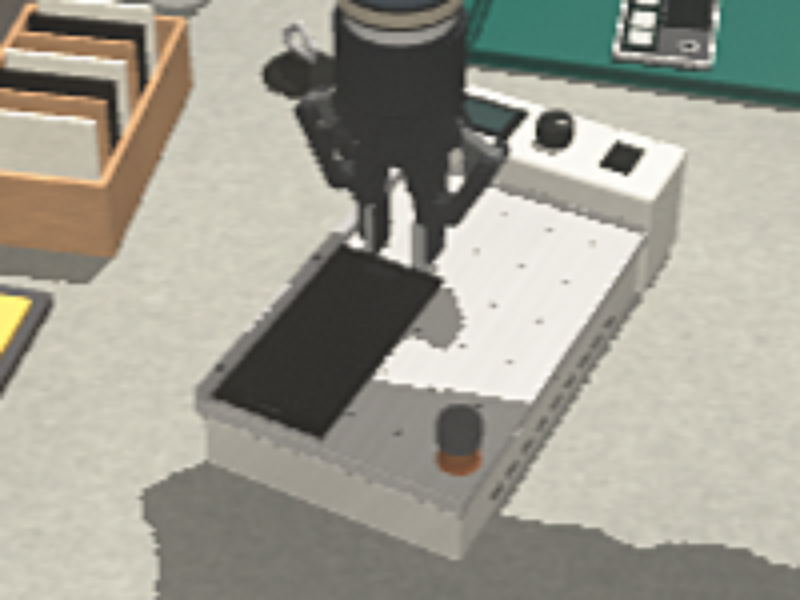

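View pics/scene5.png

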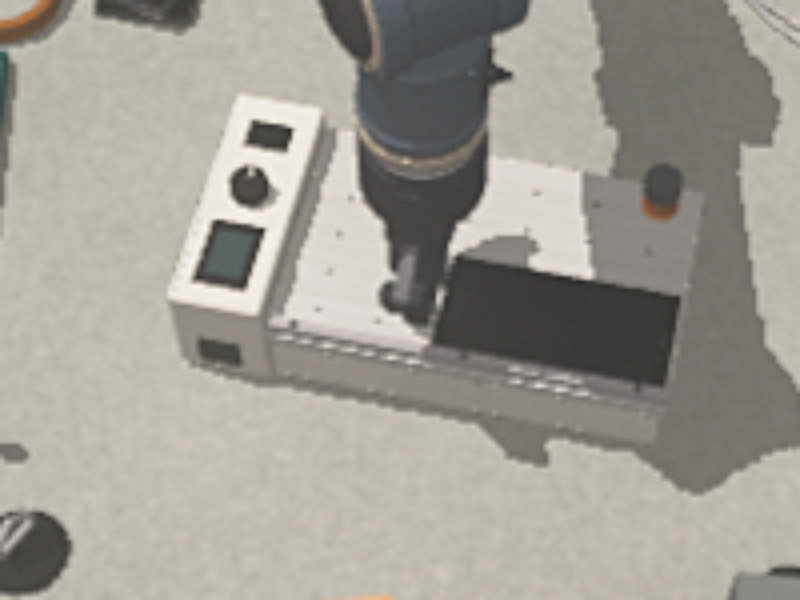

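The display is still flush with the fence, and its leading end is just short of the open end (side crop 215,395 to 320,435). I'll carry on to the final position, back off and look.

Run:
```python
from plant import robot
from vis import *
r=robot.move_straight(W(.0395,.019,.0748),vel=.03,contact_N=6)
s=robot.sense();print(r,s['t'],Lc(s['tcp_pos']),s['tcp_pos'],s['wrist_force'])
robot.move_straight(W(.0395,-.01,.0748),vel=.06)
robot.move_straight(W(.0,-.03,.17),vel=.15)
robot.move_straight(W(-.06,-.06,.24),vel=.15)
for n,c in [('scene',(320,220)),('side',(240,240))]:
    f=robot.grab_frame(n);cv2.imwrite(f'pics/{n}6.png',cv2.resize(f['image'][140:290,170:370,::-1],None,fx=4,fy=4));rep(f,c)
print(robot.sense()['t'])
```

```text
False 17.5583 [0.0396279  0.01892605] [0.60553514 0.00294887 0.07484139] [-0.41484374 -0.92524355  0.25435329]
display local [0.0386 0.1055] askew 0.003 size [148.5  74. ]
display local [0.0379 0.0995] askew -0.0 size [164.   73.9]
19.9417
```

View pics/side6.png

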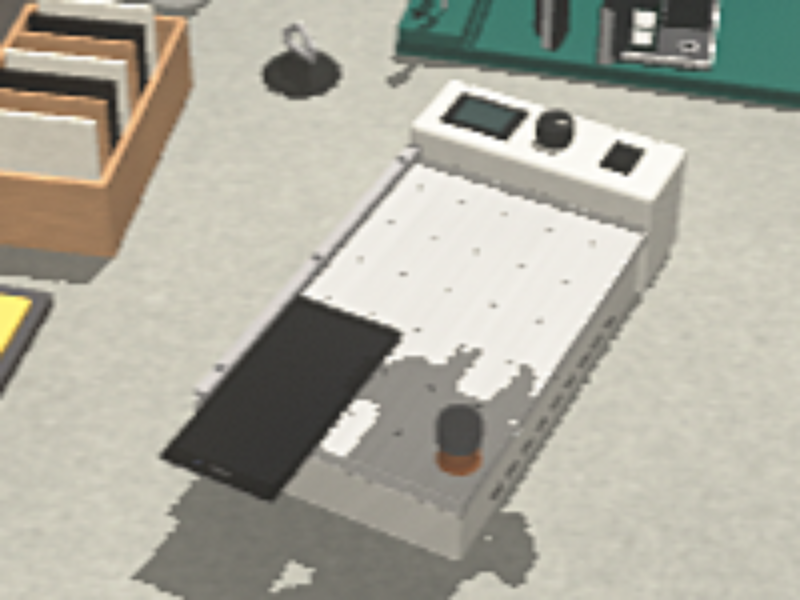

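View pics/scene6.png

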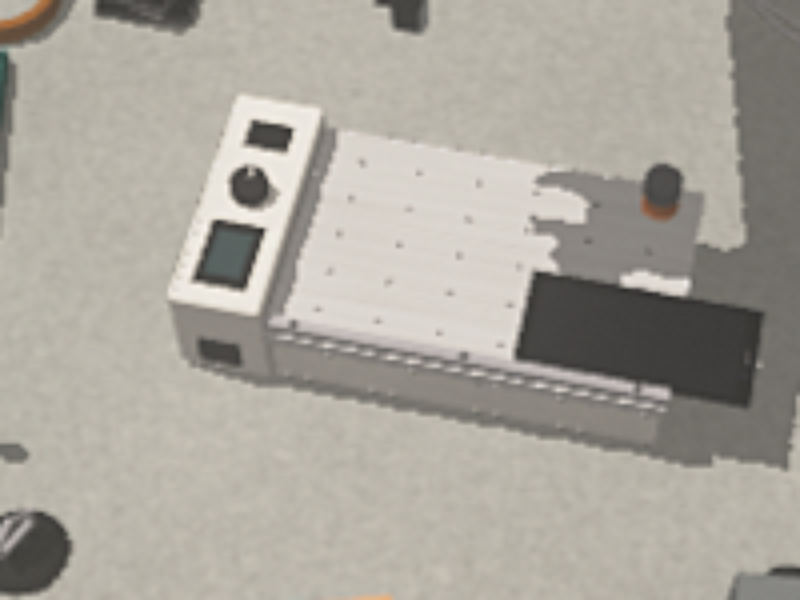

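The display lies flat along the fence, about a third out past the end (side crop 160,455 to 275,500). The jar is where it was at (460,440). The arm is clear, so I'm handing in.

Run:
```python
from plant import robot
robot.sleep(0.3);print(robot.sense()['wrist_force']);robot.close_job()
```

```text
[ 0.76519803  0.33134558 -0.06739024]
the job is handed in; nothing more can be done
```

The display lies flat against the fence with about a third of its length out past the open end, and I handed the job in at about 20 s of the 48 s allowed. The hand-in reports no verdict.

- **Squaring:** I pushed the display to the fence with both open fingertips 2 mm above the platen and stopped when the push force reached 5 N. It was about 0.005 rad askew, with no visible gap.
- **Sliding out:** I then pushed its trailing end along the fence with both fingertips until it was in place, staying under the 6 N stop I had set. I backed the arm off afterwards.
- **Final position:** the scene camera put the display at x = 38.6 mm, y = 105.5 mm in the plate's frame. That is about 50 mm out and 0.003 rad askew.
- **Bystanders:** the jar is in the same place in both views. I did not re-measure the bottle, tray, chassis or suction cup. I planned the moves to stay clear of them.

**Check that disagreed:** the side camera gave y = 99.5 mm, because its outline of the display came out 164 mm long instead of 150 mm. I think it took in the shaded end face or shadow. I trusted the scene view, which matches where the fingers stopped, and both values are inside the 87 to 123 mm allowed.

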